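# Pour the chilling balls from the turret shaker

## Robot

A 6-joint arm with a two-finger parallel gripper is mounted at the origin on the work surface. World frame = base frame: x ahead of the robot, y to its left, z up, the work surface at z = 0. Lengths are in m, angles in degrees, forces in N, time in s.
With the tool pointing down it reaches from about 0.35 to 0.875 m from the base axis. Payload 4.2 kg.
Tool frame: the origin (TCP) lies midway between the tips of the shut fingers; the grasp point (between the pads) lies 19 mm behind it; z points along the fingers, y is the line along which they close (so a half turn about z gives the same grasp; the last joint's range is limited). The gripper opens to 87 mm and grips with 3 to 60 N. Pads are 19 mm wide; open, the fingers measure 117 mm over their backs; the gripper's body (75 mm by 190 mm) begins 51 mm behind the grasp point.
Start: joints at [90.218, 22.042, 0.453, 0, -68.411, -14.817], TCP at [0.158, 0.605, 0.223] pointing down, gripper open.
Joint ranges: [-179.83, 179.83], [-69.29, 118.12], [-61.27, 80.66], [-181.25, 117.63], [-171.15, -9.14], [-177.46, 177.46]. Speed limits (degrees/s): [159.86, 159.86, 180, 180, 180, 180].

## Interface

Orientations are given as [roll, pitch, yaw] about the fixed x, y, z axes, in that order (R = Rz(yaw) Ry(pitch) Rx(roll)).
In Python, from workcell import env gives the robot as it stands. The module is installed in compiled form; this text tells all that it offers. Calls block until the motion is done:
- env.goto(position, orientation): joint-space move of the TCP to a pose.
- env.move_straight(position, rotation=None, rate=0.15, force_limit=None): straight line of the TCP; rotation=None keeps the orientation; rate is the mean speed in m/s. With force_limit (N) it stops when the force on the tool has changed by that much, and returns True; else False.
- env.set_joints(angles): joint-space move.
- env.gripper_to(opening, grasp_force=None): opening from 0.0 (shut) to 1.0 (fully open); grasp_force is the grip in N (None keeps the last); returns when the fingers have stopped.
- env.dwell(seconds).
- env.inverse_kinematics(position, orientation): joint angles nearest the present ones, or None.
- env.read_state(): the state.
- env.grab_frame(name): name is "scene" or "top" or "wrist"; returns a dict with "image" (400x640x3 uint8, blue, green, red), "fx", "fy", "cx", "cy" (pixels), "position" and "orientation" of the camera in the world. Camera axes: x right, y up, looking along -z (the intrinsics and any distortion apply to the point x, -y, -z); pixel columns grow to the right and rows downward; lengths in m; the calibration is good to about 2 mm. A picture is of the moment at which its call begins. There is no depth.
A pose or a line that the arm cannot do raises env.Unreachable and nothing moves.
- env.close_job(): hands the job in; it is judged then, once.
Trained networks look in a picture, given as the dict that the camera call returned (one of the last four; its "shot" number tells which), for a name from the list of things; names that differ only in an ending like _2 or _b are one class to them, and where a whole thing is asked for, a point or a joint stands for the part that bears it (a point fixed in the world has none). Each returns a list of dicts, best first, with "score" (0 to 1); they miss things now and then, are a little off and sometimes report something else, mostly with a low value. They report only what shows in the picture. A call takes as long as a camera call. They do not tell look-alikes from the thing itself.
- env.search_frame(picture, thing): "xyz" ([x, y, z] in m, in world coordinates, good to about 4 mm: the middle of the surface that is visible of it).
- env.trace(picture, thing): "mask" (400x640 bool, what is visible of it).
The state is a dict: "clock": time; "joint_positions": joint angles; "qvel": joint speeds; "joint_torque": joint torques, N m; "position": TCP position; "tool_rot": TCP orientation; "force": force on the tool from outside, world axes, zero at the start; "wrist_torque": the same for the moment, N m; "opening": opening from 0.0 (shut) to 1.0 (fully open); "finger_force": force on a finger pad.
Only numpy, scipy, OpenCV 4.12 (cv2) and the standard library are available. Lean on these libraries where they do the work, as an engineer would, in place of code of your own. Each camera call takes 0.05 s, during which the arm holds its last target. There are 200 camera calls.

## Task

The two steel chilling balls are inside the turret shaker on the bar. With the shaker still sitting level, turn its cap until the one opening wide enough for the balls (the red end of the knob points to it) faces the pouring chute; then lift the rear handle to tip the shaker until both balls have rolled into the tin tub, and lower the shaker all the way back down. Leave the cap at that opening, and the tub standing where it is.

Things in the scene. Friction and masses are not known exactly. Their poses are not given: they have to be found in the camera images.
- cap_grip (a point): Shaker cap: brass skirt 90 mm wide, clear disc, upright black bar knob 58 long, 14 thick, 36 tall. Point on the cap's axis, 24 mm above the disc, 12 below the knob's top: grip here across the 14 mm. Frame turns with the cap: x along the bar to its red end, over the WIDE opening (42 mm); y across, z up. Other openings are too narrow: 11 mm at 60 and 6 mm at 125 degrees clockwise from it.
- turret (a joint): Turn of the cap in rad, counter-clockwise positive seen from above; 0 = wide opening centred on the chute, the only mouth (56 mm) in the steel collar round the skirt. Starts at 0.7 to 1.45; turns from -0.4 to 2.0 with light friction (0.05 N m), stays where left; no stop or click at 0.
- tip_handle (a point): Centre of the rear handle of the shaker's tipping tray: round pale wooden bar 16 mm thick, 86 mm clear between its arms, 120 mm above the table. Axes with the tray down: x level, from the bar through the cap's axis (130 mm on) to the chute; y along the bar; z up. The tray's pivot is an axis parallel to the bar, 200 mm along x from it and 40 mm lower. Lifting takes 2 to 5 N.
- tipper (a joint): Tip of the tray in rad: 0 = down, level, at its stop; positive = handle lifted, pouring over the chute; stop at 0.7. The drum floor slopes 7 degrees back, so the balls wait at the rear and roll out beyond 0.15 to 0.35; 0.55 to 0.65 empties it in about a second. The tray sinks back, damped, if let go.
- ball_a_center (a point): Centre of one polished steel chilling ball, 18 mm in diameter, 24 g, starting inside the shaker under the clear disc.
- ball_b_center (a point): Centre of the other, identical steel chilling ball.
- tub_mid (a point): Loose open tin tub, aluminium grey, 140 mm across the rim and 60 mm tall, 3 mm wall, about 250 g, standing on the table below the end of the chute. This point is on its axis, 30 mm above its underside; z up.
There are look-alikes about, which are no part of the job. What is meant by the part that bears tub_mid is not blue or purple, and is the larger of those in its own colour.

How it is judged (in metres and radians):
On the way, in this order (a step that is already met when the one before it is completed fails the run):
1. with the tray down, the wide opening of the cap faces the chute (value of joint turret between -0.25 and 0.25 rad and value of joint tipper below 0.1 rad), for 0.2 s.
2. the shaker is tipped by its tray, the wide opening still at the chute (value of joint turret between -0.25 and 0.25 rad and value of joint tipper above 0.13 rad), for 0.2 s.
At the end, for the whole second after the job is handed in: Both balls lie inside the tub (centres within 65 mm of its axis and below its rim), the tray is back down (within 0.06 rad) and at rest, the cap still has its wide opening at the chute (within 0.25 rad), and the tub stands upright within 30 mm of where it began (horizontal distance between each of ball_a_center, ball_b_center and tub_mid below 0.065 m and z of each of ball_a_center, ball_b_center in the frame of tub_mid below 0.02 m and value of joint turret between -0.25 and 0.25 rad and value of joint tipper below 0.06 rad and angle between tub_mid's own z axis and vertical below 0.15 rad and distance of tub_mid from where it was at the start of the episode below 0.03 m and velocity of joint tipper between -0.05 and 0.05 rad/s); the robot touches nothing.
It fails at once if the tray is tipped (over 0.15 rad) while the wide opening is not at the chute (over 0.35 rad off) (value of joint tipper above 0.15 rad and (value of joint turret above 0.35 rad or value of joint turret below -0.35 rad)).
It also fails if it takes over 53 s, if anything falls off the work surface, if the arm or the gripper's body presses on something with over 40 N, if the wrist force passes 120 N, or if a joint passes its speed limit or range.

## Working session

There is one attempt and no reset: what is moved stays moved. The work goes in short steps, each a Python script; the robot and the scene stay as the last script left them, time stands still between calls to the robot, and variables do not carry over. Pictures are saved under pics/ and viewed, at most 10 in all, crops included, and the job is handed in when it is done.

```bash
mkdir -p pics; python3 - <<'E'
from workcell import env
import cv2
for n in ("scene","top"):
    p=env.grab_frame(n); cv2.imwrite(f"pics/{n}0.png",p["image"])
    print(n,[round(p[k],1) for k in("fx","fy","cx","cy")],p["position"],p["orientation"],[k for k in p if k not in("image",)])
    for t in("cap_grip","tip_handle","ball_a_center","tub_mid"):
        for r in env.search_frame(p,t)[:4]: print(t,[round(float(v),3) for v in r["xyz"]],round(r["score"],2))
print(env.read_state())
E
```

```text
scene [379.6, 379.6, 323.9, 202.9] [1.08176399 0.21552832 0.53808409] [ 48.2190317   -0.91398605 121.67148414] ['fx', 'fy', 'cx', 'cy', 'position', 'orientation', 'shot']
cap_grip [0.609, 0.106, 0.139] 0.87
tip_handle [0.623, 0.117, 0.114] 0.69
tub_mid [0.843, -0.045, 0.01] 0.82
tub_mid [0.818, -0.21, 0.017] 0.73
tub_mid [0.743, 0.119, 0.015] 0.61
tub_mid [0.672, -0.128, 0.025] 0.58
top [409.2, 409.2, 316.3, 200.7] [ 0.58152499 -0.05285551  0.87722861] [  4.88571184   0.17739615 -90.8323063 ] ['fx', 'fy', 'cx', 'cy', 'position', 'orientation', 'shot']
cap_grip [0.597, 0.104, 0.138] 0.92
tip_handle [0.584, 0.105, 0.111] 0.77
tip_handle [0.777, 0.137, 0.004] 0.54
tub_mid [0.689, -0.121, 0.004] 0.83
tub_mid [0.776, 0.133, 0.005] 0.82
tub_mid [0.859, -0.037, 0.003] 0.74
tub_mid [0.83, -0.202, 0.002] 0.58
{'clock': 0.5, 'joint_positions': array([ 9.02173890e+01,  2.20422340e+01,  4.49484348e-01, -3.36996676e-03,
       -6.84102862e+01, -1.48175262e+01]), 'qvel': array([-0.06526402, -0.04932535,  0.01941353,  0.13494539,  0.02630254,
       -0.02491747]), 'joint_torque': array([-4.31238932e-04, -3.90074265e+01,  1.87447089e+01,  4.22074154e+00,
        1.49697019e-02, -4.47969035e-05]), 'position': array([0.15748974, 0.60478285, 0.22251398]), 'tool_rot': array([ 1.79996264e+02,  2.25286791e-03, -1.46013774e+01]), 'force': array([ 0.69128438, -0.07403431, -0.05350256]), 'wrist_torque': array([-0.03727424, -0.00184158, -0.02399056]), 'finger_force': 0.0, 'opening': 0.9974829741771388}
```

View pics/scene0.png

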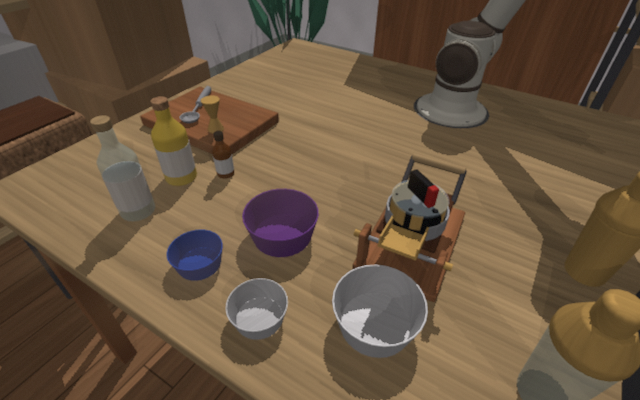

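View pics/top0.png

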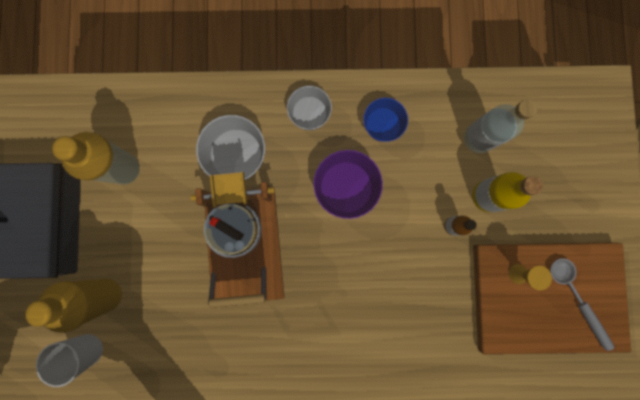

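The tubs in the top view are large grey (231,148), small grey (309,107), purple (348,184) and blue (385,119). The one meant is the large grey at (231,148), under the chute: it isn't blue or purple and is the larger of the two greys. The knob's red end is at (214,222) and the handle bar at about (237,300). Next I'll move the wrist camera over the shaker for a closer look.

```bash
cat > h.py <<'E'
from workcell import env
import cv2, numpy as np
from scipy.spatial.transform import Rotation as R
def cam(p): return np.array(p["position"]),R.from_euler("xyz",p["orientation"],degrees=True)
def pix(p,X):
    o,r=cam(p); c=r.inv().apply(np.atleast_2d(X)-o)
    return np.c_[p["cx"]+p["fx"]*c[:,0]/-c[:,2], p["cy"]+p["fy"]*-c[:,1]/-c[:,2]]
def ray(p,uv):
    o,r=cam(p); return o,r.apply([(uv[0]-p["cx"])/p["fx"],-(uv[1]-p["cy"])/p["fy"],-1])
def at_z(p,uv,z):
    o,d=ray(p,uv); return o+d*(z-o[2])/d[2]
def say():
    s=env.read_state(); print("t %.1f"%s["clock"],s["position"].round(4),s["tool_rot"].round(1),"j",s["joint_positions"].round(0),"F",s["force"].round(1),"op %.3f ff %.1f"%(s["opening"],s["finger_force"]))
E
python3 - <<'E'
from h import *
env.move_straight([0.13,0.5,0.40],rate=0.25)
env.goto([0.50,0.10,0.38],[180,0,0]); say()
p=env.grab_frame("wrist"); t=env.grab_frame("top")
print(p["position"],p["orientation"],p["fx"])
for q,n in((p,"w"),(t,"t")):
    for th in("cap_grip","tip_handle","ball_a_center","tub_mid"):
        for r in env.search_frame(q,th)[:3]: print(n,th,np.round(r["xyz"],3),round(r["score"],2))
im=p["image"].copy()
for th,c in(("cap_grip",(0,255,0)),("tip_handle",(255,0,255))):
    for r in env.trace(p,th)[:1]:
        cs,_=cv2.findContours(r["mask"].astype(np.uint8),0,1); cv2.drawContours(im,cs,-1,c,1)
cv2.imwrite("pics/w1.png",im); cv2.imwrite("pics/w1raw.png",p["image"])
import pickle; pickle.dump(p,open("w1.pkl","wb"))
E
```

```text
t 3.5 [0.5    0.1006 0.3799] [-1.8e+02  0.0e+00  1.0e-01] j [ 30.   7.   2.  -0. -85.  60.] F [-0.6 -0.  -0.9] op 0.995 ff 0.0
[0.58128333 0.10045728 0.54161715] [-1.69471844e+01  1.30200813e-02 -8.98950208e+01] 302.59586481190297
w cap_grip [0.601 0.11  0.139] 0.65
w tip_handle [0.597 0.109 0.117] 0.92
w tub_mid [0.731 0.14  0.005] 0.82
w tub_mid [ 0.684 -0.138  0.004] 0.7
t cap_grip [0.594 0.103 0.138] 0.78
t tip_handle [0.589 0.102 0.109] 0.67
t ball_a_center [0.593 0.102 0.11 ] 0.47
t tub_mid [0.774 0.137 0.003] 0.76
t tub_mid [ 0.69  -0.118  0.007] 0.7
t tub_mid [ 0.835 -0.199  0.001] 0.67
```

View pics/w1.png

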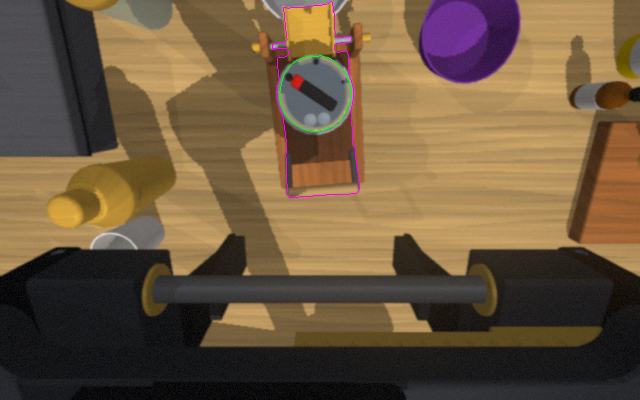

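The wrist view shows the shaker with its cap axis near (315,93), red knob end (297,82), both balls at the rear (310,120) and (324,118), and the handle bar near y=192 from x=288 to 358. I'll enlarge all three views for precise pixels.

```bash
python3 - <<'E'
from h import *
import pickle
p=pickle.load(open("w1.pkl","rb"))
S=cv2.imread("pics/scene0.png");T=cv2.imread("pics/top0.png")
def crop(im,x,y,w,h,f): return cv2.resize(im[y:y+h,x:x+w],None,fx=f,fy=f,interpolation=cv2.INTER_CUBIC)
def grid(c,x,y,f):
    for k in range(-(-x//20)*20,x+c.shape[1]//f,20): cv2.putText(c,str(k),((k-x)*f,8),0,.3,(0,255,255)); cv2.line(c,((k-x)*f,10),((k-x)*f,16),(0,255,255))
    for k in range(-(-y//20)*20,y+c.shape[0]//f,20): cv2.putText(c,str(k),(0,(k-y)*f),0,.3,(0,255,255)); cv2.line(c,(18,(k-y)*f),(24,(k-y)*f),(0,255,255))
    return c
a=grid(crop(p["image"],260,30,130,180,3),260,30,3)
b=grid(crop(S,350,145,130,100,3),350,145,3)
c=grid(crop(T,190,190,100,80,3),190,190,3)
out=np.zeros((540,780,3),np.uint8); out[:540,:390]=a; out[:300,390:]=b; out[300:540,390:690]=c
cv2.imwrite("pics/c1.png",out)
E
```

```text
(no output)
```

View pics/c1.png

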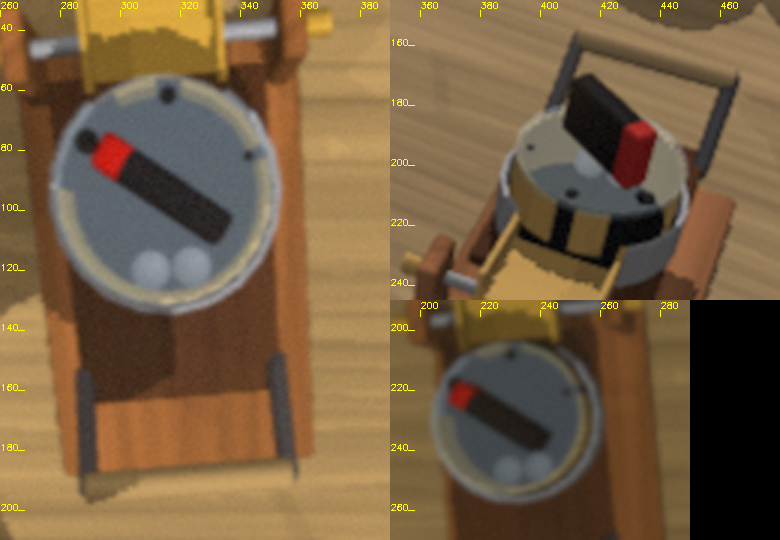

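```bash
cat > fit.py <<'E'
from h import *
import pickle
from scipy.optimize import least_squares
w=pickle.load(open("w1.pkl","rb")); s=env.grab_frame("scene"); t=env.grab_frame("top")
K=[(w,{(1,1):(290.7,81.7),(1,-1):(295.7,74),(-1,1):(332.3,110.7),(-1,-1):(337.3,100.7)}),
   (t,{(1,1):(209,223.3),(1,-1):(212.3,216.7),(-1,1):(240,240),(-1,-1):(243.3,234)}),
   (s,{(1,1):(438.3,186.7),(-1,1):(416.7,170),(-1,-1):(409,175)})]
B=[(w,(290,191),(357,187.5)),(s,(465.7,171),(412.3,157.7))]
def f(v,full=False):
    hx,hy,phi,zt,th,L=v; d=np.array([np.cos(phi),np.sin(phi)]); n=np.array([-d[1],d[0]])
    c=np.array([hx,hy])+.13*d; a=phi+th; x=np.array([np.cos(a),np.sin(a)]); y=np.array([-x[1],x[0]]); r=[]
    for p,m in K:
        for (i,j),uv in m.items(): r+=list(pix(p,[*(c+29e-3*i*x+7e-3*j*y),zt])[0]-uv)
    for p,l,q in B:
        for g,uv in((1,l),(-1,q)): r+=list(pix(p,[*(np.array([hx,hy])+g*L*n),.12])[0]-uv)
    return np.array(r)
o=least_squares(f,[.46,.1,0,.15,1.,.045],loss="soft_l1",x_scale=[.1,.1,.1,.1,.1,.01])
hx,hy,phi,zt,th,L=o.x
print("handle",hx,hy,"phi deg",np.degrees(phi),"cap",hx+.13*np.cos(phi),hy+.13*np.sin(phi),"ztop",zt,"turret",th,"L",L)
print(f(o.x).reshape(-1,2).round(1).tolist())
tubs=[r for r in env.search_frame(t,"tub_mid")]
for r in tubs: print(np.round(r["xyz"],3),round(r["score"],2))
E
python3 fit.py
```

```text
handle 0.4686582178218179 0.09599341641612942 phi deg 4.597140511487662 cap 0.5982399921882583 0.10641280949082103 ztop 0.16790424241633753 turret 0.955577908525254 L 0.049209068801051255
[[-1.3, 3.3], [-0.4, -0.2], [-0.2, 1.0], [1.1, 0.3], [0.1, -0.8], [0.9, -1.2], [-2.2, -0.8], [-1.3, -1.9], [-0.3, 3.6], [-2.2, -0.1], [-1.4, -2.8], [-1.9, 1.6], [-0.8, -0.1], [-2.3, -0.5], [-0.5, -1.7]]
[ 0.831 -0.202  0.003] 0.69
[ 0.69  -0.12   0.007] 0.62
[ 0.856 -0.039  0.004] 0.61
[0.776 0.133 0.004] 0.58
```

```bash
python3 - <<'E'
from h import *
c=[.5982,.1064]; yaw=4.6+54.75
env.gripper_to(0.55,15)
env.goto([*c,.24],[180,0,yaw]); say()
p=env.grab_frame("wrist"); cv2.imwrite("pics/w2.png",p["image"])
print("touch",env.move_straight([*c,.156-.019+.021],rate=.08,force_limit=6)); say()
p=env.grab_frame("scene"); q=env.grab_frame("top")
out=np.zeros((560,640,3),np.uint8); 
out[:360,:]=cv2.resize(p["image"][110:290,290:610],(640,360),interpolation=2); out[360:,:320]=cv2.resize(q["image"][180:280,160:320],(320,200)); out[360:,320:]=cv2.resize(cv2.imread("pics/w2.png"),(320,200))
cv2.imwrite("pics/c2.png",out)
E
```

```text
t 6.2 [0.5984 0.1065 0.2407] [180.   -0.   59.3] j [ 25.  20.  -0.   0. -70. 124.] F [1.2 0.1 0.1] op 0.550 ff 0.0
touch False
t 7.4 [0.5987 0.1066 0.1587] [ 1.799e+02 -1.000e-01  5.940e+01] j [ 25.  23.  -7.   0. -59. 124.] F [0.4 0.3 0.1] op 0.555 ff 0.0
```

View pics/c2.png

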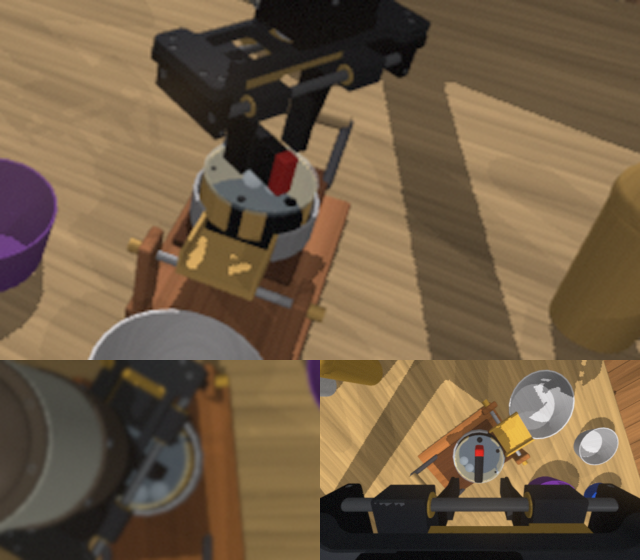

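The fingers straddle the knob, centred and aligned. Next I'll descend, grip, turn, release and check.

```bash
python3 - <<'E'
from h import *
c=[.5982,.1064]
print("touch",env.move_straight([*c,.140],rate=.06,force_limit=6)); say()
env.gripper_to(0.0,15); say()
j=env.read_state()["joint_positions"].copy()
for k in range(4):
    j[5]-=54.75/4; env.set_joints(j)
say()
env.gripper_to(0.55); 
env.move_straight([*c,.26],rate=.15); say()
p=env.grab_frame("wrist"); cv2.imwrite("pics/w3.png",p["image"])
print(p["position"],p["orientation"])
s=env.grab_frame("scene")
out=np.zeros((400,800,3),np.uint8); out[:,:400]=cv2.resize(p["image"][30:230,200:400],(400,400),interpolation=2); out[:,400:]=cv2.resize(s["image"][140:260,350:470],(400,400),interpolation=2)
cv2.imwrite("pics/c3.png",out)
E
```

```text
touch True
t 7.9 [0.5976 0.1063 0.1385] [-1.799e+02  1.000e-01  5.940e+01] j [ 25.  24.  -9.  -0. -57. 124.] F [0.1 0.2 3.7] op 0.548 ff 1.7
t 8.5 [0.5971 0.1064 0.1385] [-1.799e+02  1.000e-01  5.930e+01] j [ 25.  24.  -9.  -0. -57. 124.] F [ 0.3 -0.3  5.7] op 0.160 ff 17.0
t 9.9 [0.597  0.1066 0.1384] [-180.     0.2    4.9] j [ 25.  24.  -9.  -0. -57.  70.] F [-1.1  1.4  5. ] op 0.160 ff 17.8
t 11.7 [0.5974 0.1062 0.2585] [180.    0.3   4.6] j [ 25.  19.   1.  -0. -72.  69.] F [-0.  -0.6 -1. ] op 0.548 ff 0.0
[0.679293   0.11252318 0.41981741] [-1.72471690e+01 -1.20140065e-02 -8.53737704e+01]
```

View pics/c3.png

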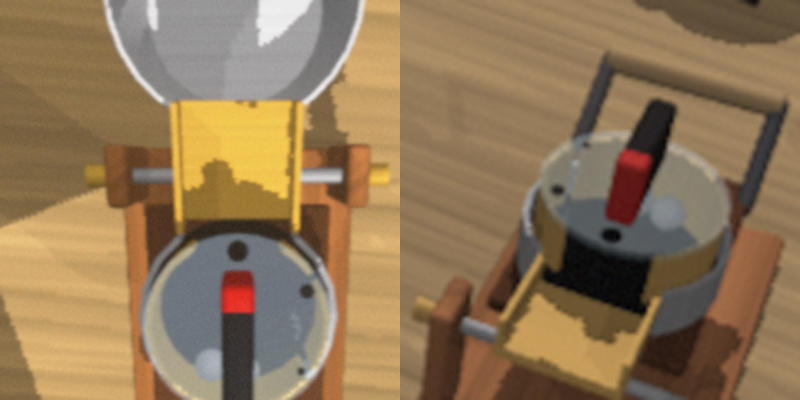

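The turret is at 0, with the red end and wide opening facing the chute (black gap at (600,275) in the right half). Next is the handle, with the gripper body tilted back from the knob.

```bash
cat >> h.py <<'E'
H=np.array([.468,.096]); phi=np.radians(4.6); d=np.array([np.cos(phi),np.sin(phi)]); ty=np.array([-d[1],d[0],0])
def wp(th,lift=0):
    x=-.2*np.cos(th)+.04*np.sin(th); z=.08+.2*np.sin(th)+.04*np.cos(th)
    rot=R.from_rotvec(ty*(np.radians(-12)+.7*th))*R.from_euler("xyz",[180,0,-85.4],degrees=True)
    g=np.array([*(H+(.2+x)*d),z+lift]); tcp=g+rot.apply([0,0,.016])
    return tcp,rot.as_euler("xyz",degrees=True)
E
python3 - <<'E'
from h import *
for th in(0,.3,.6): print(env.inverse_kinematics(*wp(th)))
env.gripper_to(0.62)
env.goto(*wp(0,.15)); say()
print("touch",env.move_straight(wp(0,.03)[0],rate=.12,force_limit=8)); say()
p=env.grab_frame("wrist"); s=env.grab_frame("scene")
out=np.zeros((600,640,3),np.uint8); out[:400]=p["image"]; out[400:,:320]=cv2.resize(s["image"][110:235,350:550],(320,200)); 
cv2.imwrite("pics/c4.png",out)
E
```

```text
[ 34.49369537  10.38390199 -41.93245229  12.82170426 -27.8356322
 -40.72900502]
[ 2.99959584e+01  1.30475895e+01 -2.21455799e+01 -1.68471639e-02
 -5.48358422e+01 -2.53862522e+01]
[ 25.73124154  19.94134392  -3.87986869  -4.42655337 -77.48952306
 -19.74380883]
t 13.9 [0.4716 0.0964 0.2545] [-168.     0.   -85.4] j [ 35.   0. -27.   8. -53. -34.] F [ 0.1 -1.1 -0.9] op 0.621 ff 0.0
touch False
t 15.0 [0.4718 0.0966 0.135 ] [-167.9    0.   -85.4] j [ 35.   8. -39.  11. -33. -39.] F [-0.6  0.3 -0. ] op 0.622 ff 0.0
```

View pics/c4.png

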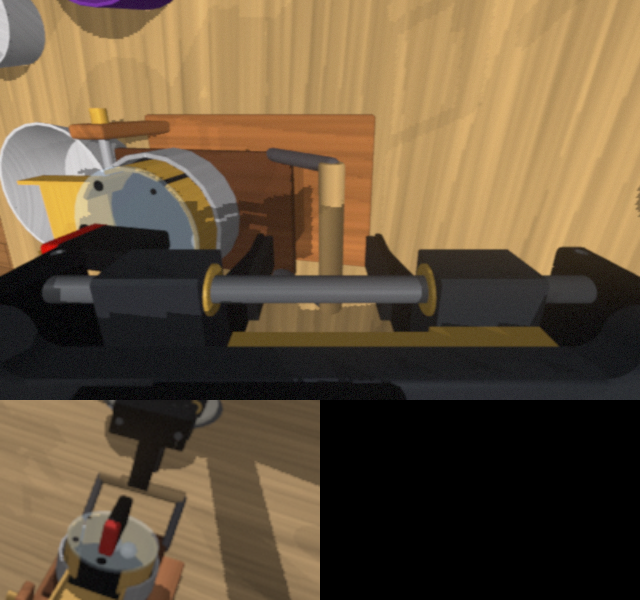

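The bar (wrist 331,210) lies between the open fingers (270 and 370), and the body clears the knob. I'll descend, grip and lift.

```bash
python3 - <<'E'
from h import *
print("touch",env.move_straight(wp(0)[0],rate=.08,force_limit=8)); say()
env.gripper_to(0.0,20); say()
for th in np.arange(.1,.61,.1):
    env.move_straight(*wp(th),rate=.1)
    f=env.read_state()["force"]; print(round(th,1),f.round(1))
    if np.linalg.norm(f)>40: break
env.dwell(1.2); say()
s=env.grab_frame("scene"); t=env.grab_frame("top")
for q in(s,t):
    for r in env.search_frame(q,"ball_a_center")[:4]: print(np.round(r["xyz"],3),round(r["score"],2))
out=np.zeros((600,640,3),np.uint8); out[:400]=s["image"]; out[400:,:320]=cv2.resize(t["image"][90:215,150:350],(320,200)); 
cv2.imwrite("pics/c5.png",out)
E
```

```text
touch False
t 15.6 [0.4716 0.0964 0.1046] [-168.     0.   -85.4] j [ 34.  10. -42.  13. -28. -41.] F [-0.2 -0.1 -0.2] op 0.620 ff 0.0
t 16.4 [0.4711 0.0962 0.1043] [-168.    -0.   -85.4] j [ 35.  10. -42.  13. -28. -41.] F [-2.1  1.2  1.7] op 0.176 ff 20.0
0.1 [-1.6  2.2 -3.6]
0.2 [-2.6  3.7 -2.5]
0.3 [-4.2  2.9 -0.8]
0.4 [-5.3  2.4 -0.6]
0.5 [-5.8  1.8  2.1]
0.6 [-7.1  2.3  2.7]
t 19.7 [0.5201 0.1002 0.2096] [167.8  -0.  -85.4] j [ 26.  20.  -4.  -4. -77. -20.] F [-5.5  2.3  3. ] op 0.170 ff 20.0
[0.805 0.125 0.019] 0.44
```

View pics/c5.png

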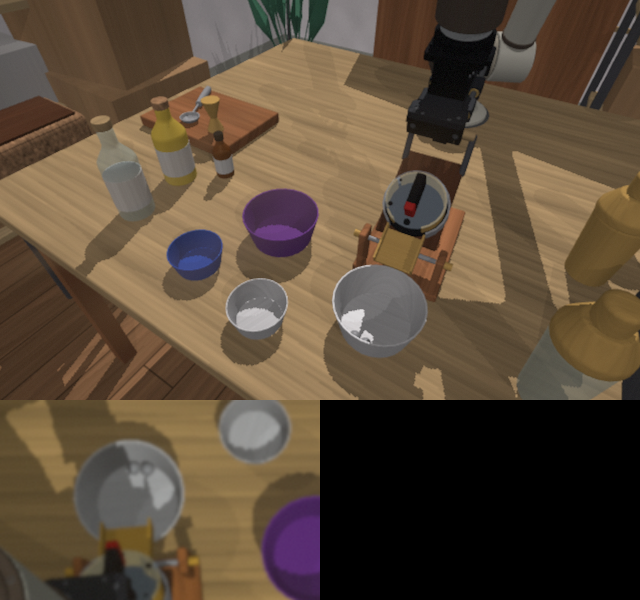

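The tray is tipped and two balls show in the large grey tub: top inset (135,467) and (148,467), scene near (365,337). I'll lower the tray, release and check.

```bash
python3 - <<'E'
from h import *
for th in(.45,.3,.15,.05,0): env.move_straight(*wp(th),rate=.1)
say()
env.gripper_to(0.62); env.dwell(.5)
env.move_straight(wp(0,.12)[0],rate=.12)
env.move_straight(wp(0,.12)[0]+np.array([-.05,.0,.1]),rate=.15); env.dwell(.5); say()
s=env.grab_frame("scene"); t=env.grab_frame("top")
for q in(s,t):
    for n in("ball_a_center","tub_mid"):
        for r in env.search_frame(q,n)[:4]: print(n,np.round(r["xyz"],3),round(r["score"],2))
out=np.zeros((600,720,3),np.uint8); out[:300]=cv2.resize(s["image"][140:365,200:740][:,:440],(720,300))if 0 else cv2.resize(s["image"][140:340,220:700],(720,300))if 0 else 0
out=np.hstack([cv2.resize(s["image"][140:380,310:510],(400,480),interpolation=2),cv2.resize(t["image"][100:340,160:360],(400,480),interpolation=2)])
cv2.imwrite("pics/c6.png",out)
E
```

```text
t 21.8 [0.4713 0.0957 0.1042] [-168.2   -0.2  -85.4] j [ 34.  10. -42.  13. -28. -41.] F [-8.7  3.7 -1. ] op 0.173 ff 20.0
t 25.8 [0.4213 0.0962 0.3242] [-168.    -0.   -85.4] j [ 40.  -8. -24.   8. -64. -38.] F [-0.1  0.3  0.5] op 0.620 ff 0.0
tub_mid [ 0.673 -0.125  0.028] 0.87
tub_mid [0.746 0.118 0.013] 0.78
tub_mid [ 0.817 -0.208  0.014] 0.69
tub_mid [ 0.841 -0.046  0.012] 0.65
ball_a_center [0.804 0.127 0.019] 0.48
tub_mid [0.776 0.135 0.006] 0.95
tub_mid [ 0.694 -0.117  0.005] 0.84
tub_mid [ 0.831 -0.203  0.002] 0.57
tub_mid [ 0.859 -0.038  0.004] 0.56
```

View pics/c6.png

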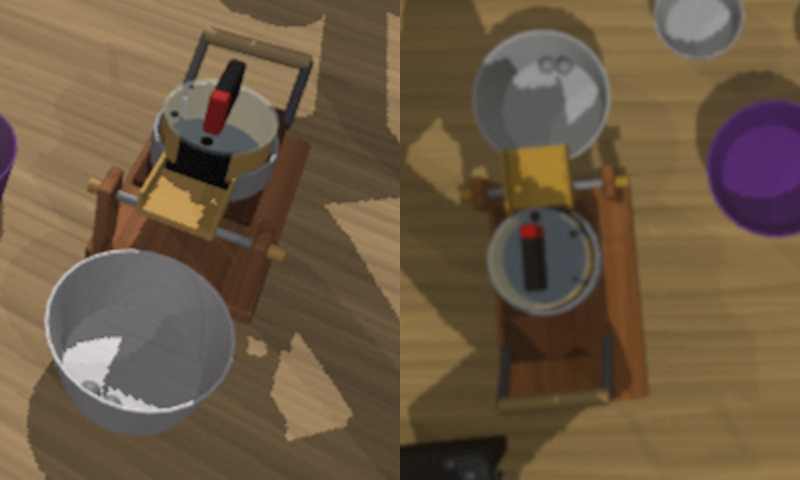

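Both balls are in the tub (547,64 and 564,64 in the right half), the shaker is empty, the tray is down, the cap is still at the chute, the tub hasn't moved and the arm is clear. Handing in.

```bash
python3 -c "
from workcell import env
print(env.close_job())"
```

```text
the job is handed in; nothing more can be done
None
```

I handed the job in at about 26 s on the robot's clock; the last pictures showed both balls in the large grey tub, the tub where it started, the tray down, the wide opening still at the chute and the arm clear, but no verdict came back.

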